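Unbolt the punch case and slide it open

TASK

Open the green punch case on the bench: hold the red bar of its spring catch down with one fingertip while the other fingertip slides the bolt, by its yellow tab, fully back towards the front of the case; then let the catch spring up so that it locks the bolt back. After that push the lid by its black ledge fully open, to the left, and take the hand away. Only press and push: pick nothing up, and leave the bush on the case and the things on the bench where they are.

Things in the scene. Friction and masses are not known exactly. Their poses are not given: they have to be found in the camera images.
- punch_case: green steel case fixed to the bench, 280 mm deep (x), 290 wide (y), deck 76 high. Axes: x from its front (robot side) to its back, y to its left, z up; origin at bench level, 155 mm behind the front edge, half-way across. Bolt and catch sit on the front deck right of the middle; the lid covers a pocket at the back right. Its highest part is the yellow tab, 134 mm above the bench.
- bolt_tab_face (a point): centre of the back face (towards the lid, case +x) of the bolt's yellow upright tab, 24 mm wide (case y), 8 thick (x), reaching 15 mm above and below this point, which is 119 mm above the bench. Push this face along the case's -x to draw the bolt. Below: the round bolt's top is 24 mm lower, its guides' tops 20 mm lower; the pawl, 16 mm to the left, rises to 14 mm lower at most.
- bolt (a joint): travel of the bolt in m: 0 = home (through the lid's staple), 0.048 = fully back (moved 48 mm along the case's -x, to its stop). Friction about 1.5 N; stays where left. The catch's pawl blocks its rack of teeth within 2 mm of home and every 11 mm on the way unless the catch is held down; beyond 0.0433 the released pawl drops behind the last tooth and locks the bolt back.
- catch_bar_top (a point): middle of the top line of the red catch bar: round, 16 mm thick, 100 mm long along the case's x (50 mm each way), so a fingertip can slide along it while pressing. 66 mm left (case +y) of the tab's centre; 115 mm above the bench when up; pressed fully to its stop it is 10 mm lower and 2 mm further left. With the bolt home it lies 19 mm in front (-x) of the tab's back face.
- catch (a joint): angle of the spring catch in rad: 0 = up, 0.4 = fully down (bar 10 mm lower, at its stop). The pawl is clear of the bolt's rack above about 0.22 (bar 6 mm down). The bar takes about 2 N at first and 5 N fully down, and springs up by itself when released.
- lid_ledge_face (a point): centre of the right face (case -y side) of the black ledge on the lid: 60 mm long (case x), 8 thick (y), its top 10 mm above this point, the lid's plate 10 mm below it; 90 mm above the bench. Push this face along the case's +y to open the lid. To the right of the face are 31 mm of case top.
- lid (a joint): travel of the lid in m: 0 = shut, 0.115 = fully open (slid 115 mm along the case's +y, to its stop). Friction about 2 N; stays where left. It cannot move more than about 2 mm while the bolt is through its staple, and is free once the bolt is drawn back more than 25 mm.
- loose_bush: small grey steel bush (ring) lying on the left part of the case's front deck, 34 mm across, 13 mm high; origin under its centre; leave alone
- hex_bolt: loose steel hex-head bolt lying on the bench right of the case, 59 mm long, 17 mm high; leave alone
- marker: red and white marker pen lying on the bench right of the case, 135 mm long, 16 mm thick; leave alone
- pliers: pliers with blue grips lying on the bench left of the case, 194 mm long, 12 mm high; leave alone
- bush_3: small yellowish bush (ring) lying on the mesh stack at the right of the bench, 38 mm across, 12 mm high; leave alone

How it is judged:
On the way, in this order (a step that is already met when the one before it is completed fails the run):
1. the bolt is on its way back while the catch is held down (value of joint catch above 0.18 rad and value of joint bolt between 0.01 and 0.038 m), for 0.05 s.
2. the bolt is fully back, the catch still held down (value of joint catch above 0.18 rad and value of joint bolt above 0.0435 m), for 0.05 s.
3. the catch has sprung up and locks the bolt back, the lid still shut (value of joint catch below 0.06 rad and value of joint bolt above 0.042 m and value of joint lid below 0.02 m), for 0.1 s.
4. the lid is fully open (value of joint lid above 0.105 m and value of joint catch below 0.06 rad and value of joint bolt above 0.042 m), for 0.1 s.
At the end, for the whole second after the job is handed in: The bolt is back by more than 42 of its 48 mm and the catch is up (within 0.06 rad) behind it, the lid is open by more than 105 of its 115 mm and at rest (all of step 4 and value of joint lid below 0.12 m and velocity of joint lid between -0.005 and 0.005 m/s and velocity of joint bolt between -0.005 and 0.005 m/s); the robot touches nothing.
It fails at once if the bush on the case is picked up or shifted by more than 20 mm (distance of loose_bush from where it was at the start of the episode above 0.02 m).
It fails at once if a loose thing on the bench is picked up or shifted by more than 20 mm (distance of any of hex_bolt, marker, pliers, bush_3 from where it was at the start of the episode above 0.02 m).
It also fails if it takes over 48 s, if anything falls off the work surface, if the arm or the gripper's body presses on something with over 40 N, if the wrist force passes 120 N, or if a joint passes its speed limit or range.

ROBOT

A 6-joint arm with a two-finger parallel gripper is mounted at the origin on a cart in front of the work surface, level with it; the furniture and walls round the work are solid. World frame = base frame: x ahead of the robot, y to its left, z up, the work surface at z = 0. Lengths are in m, angles in rad, forces in N, time in s.
With the tool pointing down it reaches from about 0.375 to 0.925 m from the base axis. Payload 5.7 kg.
Tool frame: the origin (TCP) lies midway between the tips of the shut fingers; the grasp point (between the pads) lies arm.grasp_offset behind it (arm.grasp_offset is the distance from the TCP to the grasp point, in m); z points along the fingers, y is the line along which they close (so a half turn about z gives the same grasp; the last joint's range is limited). The gripper opens to 88 mm and grips with 3 to 60 N. Pads are 20 mm wide; open, the fingers measure 115 mm over their backs; the gripper's body (75 mm by 178 mm) begins 61 mm behind the grasp point.
Start: joints at [1.029, 0.359, 1.51, -0, 1.272, -0.115], TCP at [0.248, 0.546, 0.223] pointing down, gripper open.
Joint ranges: [-2.97, 2.97], [-1.01, 2.36], [0.21, 2.38], [-0.96, 4.11], [0.2, 2.71], [-2.98, 2.98]. Speed limits (rad/s): [2.39, 2.39, 3.14, 3.14, 3.14, 3.14].

INTERFACE

Orientations are given as a 3x3 rotation matrix whose columns are the frame's x, y, z axes.
In Python, from workcell import arm gives the robot as it stands.
- The arm moves only by the tool move_arm, never from a script. Its argument "steps" is a list of rows, each a list of 3 entries, a list of its own where there are three numbers: the shift along the tool's x, y, z in mm, then the turn, a rotation vector about the tool's x, y, z in degrees, then the finger opening in mm, from 0 to 87.8. A call has 1 to 12 rows; each row is the pose to reach, as a shift and turn from the pose commanded when the call began, along the tool's axes at that moment; what a row does not reach only later rows make up. A row lasts 1/10 s, in which the tool goes at most 50 mm and 8.59 degrees, less where a joint would pass 70% of its speed; a pose out of reach is approached as far as the arm can. A call with a gripper value outside its range is refused whole. The fingers move at their own pace and stop on an object; "newtons" is the grip in N (left out, the last holds). Time passes only in rows, so rows that repeat a pose let the fingers close. It gives the time, the measured TCP pose, the force, the opening and the grip force at its end, in the units of the state.
- arm.read_state(): the state, without advancing time (a new reading comes with each control period).
- arm.read_camera(name): name is "scene" or "top" or "wrist"; returns the picture (420x560x3 uint8, red, green, blue); there is no depth.
- arm.calibration(name): a dict with "camera_matrix" (3x3 intrinsics, pixels), "position" and "attitude" of the camera in the world. Camera axes: x right, y down, z forward; pixel columns grow to the right and rows downward; lengths in m; the calibration is good to about 2 mm. A picture is of the moment at which its call begins: read the wrist's pose just before it. calibration takes no time and is no camera call; for the wrist camera it gives the pose at the moment of the call.
- arm.close_job(): hands the job in; it is judged then, once.
Trained networks look in the newest picture that a camera, given by its name, has taken for a name from the list of things; names that differ only in an ending like _2 or _b are one class to them, and where a whole thing is asked for, a point or a joint stands for the part that bears it (a point fixed in the world has none). Each returns a list of dicts, best first, with "score" (0 to 1); they miss things now and then, are a little off and sometimes report something else, mostly with a low value. They report only what shows in the picture. A call takes as long as a camera call.
- arm.look_for(name, camera): "box" ([left, top, width, height] in pixels, round what is visible of it).
- arm.spot_point(name, camera): "uv" ([column, row] in pixels: a listed point, or the origin of a listed thing).
The state is a dict: "t": time; "qpos": joint angles; "dq": joint speeds; "effort": joint torques, N m; "tool_pos": TCP position; "ee_rot": TCP orientation; "wrist_force": force on the tool from outside, world axes, zero at the start; "moment": the same for the moment, N m; "finger_gap": finger opening in m; "grip_force": force on a finger pad.
Only numpy, scipy, OpenCV 4.12 (cv2) and the standard library are available. Lean on these libraries where they do the work, as an engineer would, in place of code of your own. Each camera call takes 0.05 s, during which the arm holds its last target. There are 200 camera calls.

## Working session

There is one attempt and no reset: what is moved stays moved. The work goes in short steps, Python scripts to look and compute and a tool call to move; the robot and the scene stay as the last step left them, time stands still between calls to the robot, and variables do not carry over. Pictures are saved under pics/ and viewed, at most 13 in all, crops included, and the job is handed in when it is done.

Besides the shell and the picture viewer there is one more tool, called after "Call:" in YAML: its name, and indented under it one key for each argument. move_arm: Moves the arm, as the interface text tells. Its arguments: {"type":"object","properties":{"steps":{"type":"array"},"newtons":{"type":"number"}},"required":["steps"]}

```bash
mkdir -p pics
cat > h.py <<'E'
import numpy as np, cv2
from workcell import arm
def shot(cam,fn=None):
    im=arm.read_camera(cam)
    if fn: cv2.imwrite('pics/'+fn,im[:,:,::-1])
    return im
def ray(cam,uv):
    c=arm.calibration(cam);K=np.array(c['camera_matrix']);R=np.array(c['attitude'])
    d=R@np.linalg.solve(K,[uv[0],uv[1],1.]);return np.array(c['position']),d
def atz(cam,uv,z):
    p,d=ray(cam,uv);return p+d*(z-p[2])/d[2]
E
python3 - <<'E'
from h import *
np.set_printoptions(precision=4,suppress=True)
for cam in ['top','scene']:
    im=shot(cam,cam+'1.png')
    print(cam,np.array(arm.calibration(cam)['position']), arm.calibration(cam)['attitude'])
    for n,z in [('punch_case',0),('bolt_tab_face',.119),('catch_bar_top',.115),('lid_ledge_face',.09),('loose_bush',.076)]:
        for r in arm.spot_point(n,cam)[:2]: print(n,np.round(r['uv'],1),round(r['score'],2),atz(cam,r['uv'],z))
s=arm.read_state();print(s['t'],s['tool_pos'],s['ee_rot'],arm.grasp_offset)
E
```

```text
top [ 0.4219 -0.0539  1.1086] [[ 0.0173 -0.9851  0.1709]
 [-0.9993 -0.0113  0.0362]
 [-0.0337 -0.1714 -0.9846]]
punch_case [297.  212.5] 0.7 [ 0.5764 -0.0663  0.    ]
bolt_tab_face [327.5 216.1] 0.73 [ 0.5514 -0.1447  0.119 ]
catch_bar_top [304. 231.] 0.87 [ 0.5119 -0.0837  0.115 ]
lid_ledge_face [333.4 173.2] 0.94 [ 0.6739 -0.164   0.09  ]
lid_ledge_face [266.2 245.2] 0.23 [0.4748 0.016  0.09  ]
loose_bush [266.7 243.8] 0.6 [0.4793 0.0157 0.076 ]
scene [-0.0263 -0.5716  0.9302] [[ 0.6913 -0.5073  0.5145]
 [-0.7223 -0.505   0.4726]
 [ 0.0201 -0.6983 -0.7155]]
punch_case [290.1 242.4] 0.77 [ 0.572  -0.0638  0.    ]
bolt_tab_face [312.2 237. ] 0.67 [ 0.5431 -0.1539  0.119 ]
bolt_tab_face [281.1 228.4] 0.36 [ 0.5119 -0.0848  0.119 ]
catch_bar_top [280.6 229.6] 0.64 [ 0.511  -0.0842  0.115 ]
catch_bar_top [211.9 164.9] 0.17 [0.549  0.2064 0.115 ]
lid_ledge_face [345.1 213.6] 0.93 [ 0.68   -0.1469  0.09  ]
loose_bush [242.1 223. ] 0.69 [0.4853 0.0221 0.076 ]
0.6 [0.2484 0.5461 0.2226] [[-0.9103  0.4139 -0.0001]
 [ 0.4139  0.9103 -0.0001]
 [ 0.     -0.0001 -1.    ]] 0.0187
```

```bash
python3 -c "
import cv2,numpy as np
a=cv2.imread('pics/top1.png')[130:300,200:400];b=cv2.imread('pics/scene1.png')[140:340,190:400]
cv2.imwrite('pics/c1.png',np.hstack([cv2.resize(a,(400,340),interpolation=cv2.INTER_CUBIC),cv2.resize(b,(357,340),interpolation=cv2.INTER_CUBIC)]))"
```

```text
(no output)
```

View pics/c1.png

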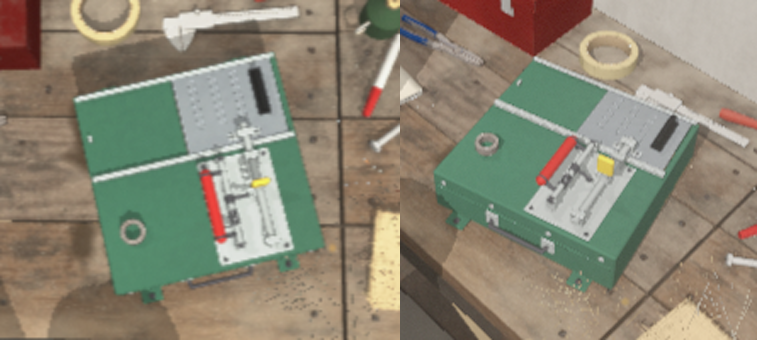

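View pics/scene1.png

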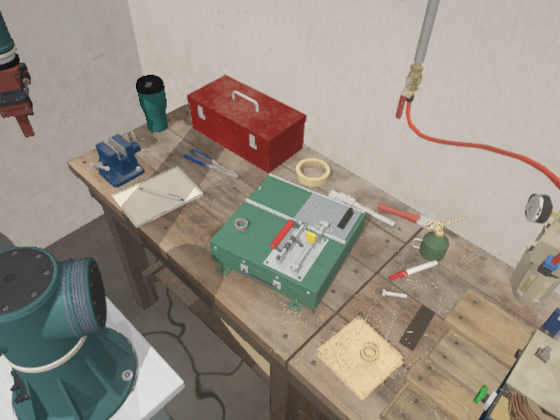

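The views show the case yawed about +12°. The yellow tab is near (0.547,-0.149), and the bar lies to its left as described. I'll move above it for a close look.

Call:
move_arm:
  steps:
    - [[0,0,-50],[0,0,0],54]
    - [[-528,-480,-77],[0,0,-36.4],54]
    - [[-528,-480,-77],[0,0,-36.4],54]
    - [[-528,-480,-77],[0,0,-36.4],54]
    - [[-528,-480,-77],[0,0,-36.4],54]
    - [[-528,-480,-77],[0,0,-36.4],54]
    - [[-528,-480,-77],[0,0,-36.4],54]
    - [[-528,-480,-77],[0,0,-36.4],54]
    - [[-528,-480,-77],[0,0,-36.4],54]
    - [[-528,-480,-77],[0,0,-36.4],54]
    - [[-528,-480,-77],[0,0,-36.4],54]
    - [[-528,-480,-77],[0,0,-36.4],54]

```text
t: 1.8
tool_pos: [0.4619, 0.0493, 0.2935]
ee_rot: [[-0.978, -0.207, 0.001], [-0.207, 0.978, 0.0], [-0.001, -0.0, -1.0]]
wrist_force: [0.7, 0.1, -0.6]
finger_gap: 0.0539
grip_force: 0.0
```

Call:
move_arm:
  steps:
    - [[-34,-165,0],[0,0,0],54]
    - [[-34,-165,0],[0,0,0],54]
    - [[-34,-165,0],[0,0,0],54]
    - [[-34,-165,0],[0,0,0],54]
    - [[-34,-165,0],[0,0,0],54]
    - [[-34,-165,0],[0,0,0],54]

```text
t: 2.4
tool_pos: [0.5282, -0.1023, 0.2928]
ee_rot: [[-0.978, -0.206, -0.001], [-0.206, 0.978, 0.001], [0.001, 0.001, -1.0]]
wrist_force: [-0.9, 0.8, -0.5]
finger_gap: 0.0542
grip_force: 0.0
```

```bash
cat > look.py <<'E'
from h import *
import sys
np.set_printoptions(precision=4,suppress=True)
fn=sys.argv[1]
s=arm.read_state();print(s['t'],s['tool_pos'],s['qpos'],s['wrist_force'])
im=shot('wrist',fn)
c=arm.calibration('wrist');print(c['position'],np.array(c['attitude']))
for n,z in [('punch_case',0),('bolt_tab_face',.119),('catch_bar_top',.115),('lid_ledge_face',.09),('loose_bush',.076)]:
    for r in arm.spot_point(n,'wrist')[:2]: print(n,np.round(r['uv'],1),round(r['score'],2),atz('wrist',r['uv'],z))
E
python3 look.py w1.png
```

```text
2.4 [ 0.5282 -0.1023  0.2928] [-0.3202  0.2117  1.5435  0.0007  1.3878 -2.099 ] [-0.9289  0.7681 -0.4728]
[ 0.4523 -0.119   0.4555] [[-0.2068  0.9382  0.2776]
 [ 0.9784  0.1981  0.0592]
 [ 0.0006  0.2838 -0.9589]]
punch_case [299.2 207.7] 0.64 [ 0.5747 -0.0668  0.    ]
bolt_tab_face [240.5 195.2] 0.72 [ 0.5423 -0.1474  0.119 ]
catch_bar_top [296.2 178.5] 0.6 [ 0.512  -0.0907  0.115 ]
lid_ledge_face [109.  255.8] 0.2 [ 0.6643 -0.3015  0.09  ]
loose_bush [387.8 164.3] 0.87 [0.4788 0.0174 0.076 ]
```

View pics/w1.png

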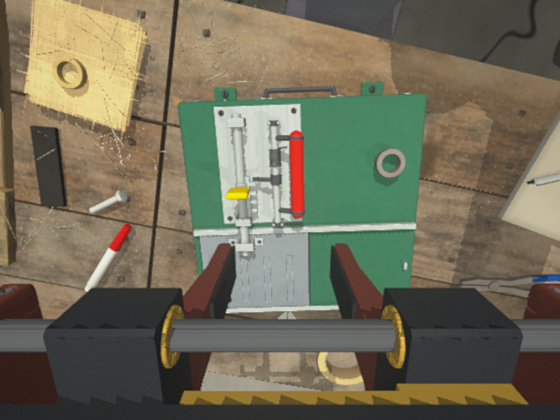

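Run:
```python
from h import *
a=cv2.imread('pics/w1.png')[90:270,175:435]
cv2.imwrite('pics/w1c.png',cv2.resize(a,None,fx=3,fy=3,interpolation=cv2.INTER_CUBIC))
im=cv2.imread('pics/w1.png').astype(int)
B,G,R=im[...,0],im[...,1],im[...,2]
red=(R>150)&(G<70)&(B<70);red[:,:270]=0;red[:,330:]=0;red[260:]=0
v,u=np.nonzero(red);print('red',u.min(),u.max(),v.min(),v.max())
for r in range(v.min(),v.max()+1,8): print(r,u[v==r].min(),u[v==r].max())
y=(R>150)&(G>120)&(B<90);y[:150]=0;y[230:]=0;y[:,:200]=0;y[:,270:]=0
v,u=np.nonzero(y)
for r in range(v.min(),v.max()+1): 
  q=u[v==r]
  if len(q): print('yel',r,q.min(),q.max(),im[r,238])
```

```text
red 290 303 131 217
131 295 297Traceback (most recent call last):
  File "<stdin>", line 8, in <module>
    return umr_minimum(a, axis, None, out, keepdims, initial, where)
ValueError: zero-size array to reduction operation minimum which has no identity
```

View pics/w1c.png

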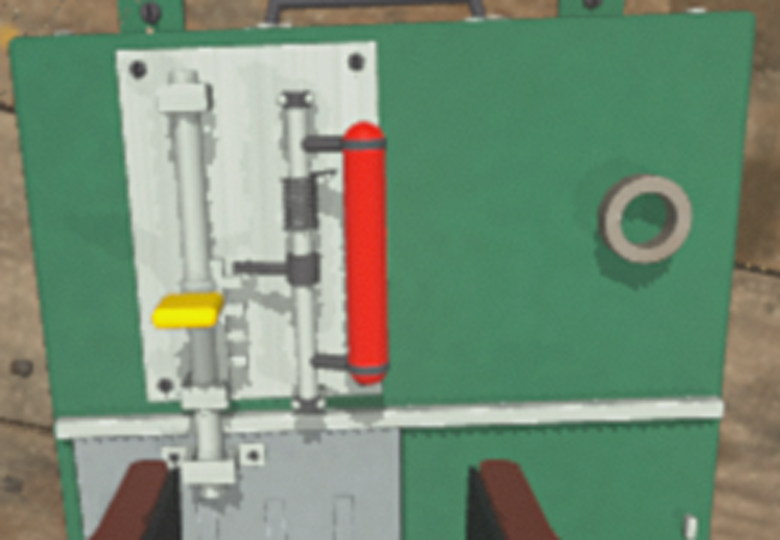

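Run:
```python
from h import *
np.set_printoptions(precision=4,suppress=True)
a=atz('wrist',(296.3,131),.107);b=atz('wrist',(297.7,218),.107)
d=b-a;yaw=np.arctan2(d[1],d[0]);print('bar',a,b,np.linalg.norm(d),np.degrees(yaw),'mid',(a+b)/2)
# deck edges: front edge & rail
f1=atz('wrist',(175+12/3,90+40/3),.076);f2=atz('wrist',(175+752/3,90+13/3),.076)
e=f2-f1;print('front',f1,f2,np.linalg.norm(e),np.degrees(np.arctan2(e[1],e[0]))-90)
t=atz('wrist',(236,199),.134);print('tab back top mid',t,atz('wrist',(226,199),.134),atz('wrist',(246.7,199),.134))
for y in (12,):
  c,s=np.cos(yaw),np.sin(yaw)
  R=np.array([[c,-s],[s,c]]);m=((a+b)/2)[:2]
  print('tab from bar',m+R@[.019,-.066],'tab rel bar in case',R.T@(t[:2]-m))
  print('case orig from front mid',(f1+f2)[:2]/2+R@[.155,0])
```

```text
bar [ 0.4627 -0.1019  0.107 ] [ 0.5593 -0.0784  0.107 ] 0.0993743615536259 13.667938944805002 mid [ 0.511  -0.0902  0.107 ]
front [ 0.4616 -0.2397  0.076 ] [0.3931 0.0356 0.076 ] 0.283751770404415 13.965854707376025
tab back top mid [ 0.544  -0.1507  0.134 ] [ 0.5462 -0.1611  0.134 ] [ 0.5416 -0.1395  0.134 ]
tab from bar [ 0.5451 -0.1498] tab rel bar in case [ 0.0177 -0.0666]
case orig from front mid [ 0.5779 -0.0654]
```

Call:
move_arm:
  steps:
    - [[-19,-16,20],[0,0,-1.8],54]
    - [[-19,-16,60],[0,0,-1.8],54]
    - [[-19,-16,100],[0,0,-1.8],54]
    - [[-19,-16,135],[0,0,-1.8],54]
    - [[-19,-16,143],[0,0,-1.8],54]
    - [[-19,-16,143],[0,0,-1.8],54]
    - [[-19,-16,143],[0,0,-1.8],54]

```text
t: 3.4
tool_pos: [0.5519, -0.1149, 0.1517]
ee_rot: [[-0.971, -0.238, 0.002], [-0.238, 0.971, -0.001], [-0.002, -0.001, -1.0]]
wrist_force: [-0.3, -0.5, 0.7]
finger_gap: 0.0541
grip_force: 0.0
```

```bash
python3 look.py w2.png
```

```text
3.4 [ 0.5519 -0.1149  0.1517] [-0.3278  0.3803  1.6739 -0.0001  1.085  -2.1389] [-0.3439 -0.5406  0.6506]
[ 0.4764 -0.1345  0.3145] [[-0.2372  0.9303  0.2797]
 [ 0.9715  0.2279  0.0658]
 [-0.0026  0.2874 -0.9578]]
punch_case [323.  225.7] 0.95 [ 0.5746 -0.0669  0.    ]
bolt_tab_face [235.1 214. ] 0.9 [ 0.5431 -0.1509  0.119 ]
catch_bar_top [333.7 188.8] 0.63 [ 0.5119 -0.0919  0.115 ]
loose_bush [475.  169.4] 0.71 [0.4779 0.0173 0.076 ]
```

View pics/w2.png

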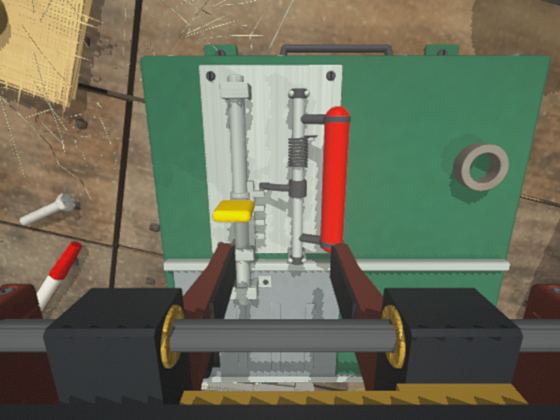

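Call:
move_arm:
  steps:
    - [[3,0,15],[0,0,0],54]
    - [[3,0,28],[0,0,0],54]
    - [[3,0,34],[0,0,0],54]
    - [[3,0,38],[0,0,0],54]
    - [[3,0,42],[0,0,0],54]
    - [[3,0,45],[0,0,0],54]
    - [[3,0,45],[0,0,0],54]
    - [[3,0,45],[0,0,0],54]

```text
t: 4.5
tool_pos: [0.5482, -0.1156, 0.1055]
ee_rot: [[-0.971, -0.238, 0.001], [-0.238, 0.971, -0.0], [-0.001, -0.001, -1.0]]
wrist_force: [-0.9, 1.1, 4.1]
finger_gap: 0.0539
grip_force: 1.9
```

```bash
python3 look.py w3.png
```

```text
4.5 [ 0.5482 -0.1156  0.1055] [-0.3311  0.4346  1.7246 -0.0001  0.9815 -2.1418] [-0.8898  1.1059  4.1057]
[ 0.4728 -0.1351  0.268 ] [[-0.2369  0.9311  0.2774]
 [ 0.9715  0.2273  0.0665]
 [-0.0011  0.2853 -0.9584]]
bolt_tab_face [222.  249.7] 0.92 [ 0.5439 -0.1503  0.119 ]
bolt_tab_face [517. 184.] 0.45 [ 0.4757 -0.0171  0.119 ]
catch_bar_top [351.9 205.4] 0.84 [ 0.506  -0.0908  0.115 ]
loose_bush [517.2 182.5] 0.95 [0.4757 0.0166 0.076 ]
```

View pics/w3.png

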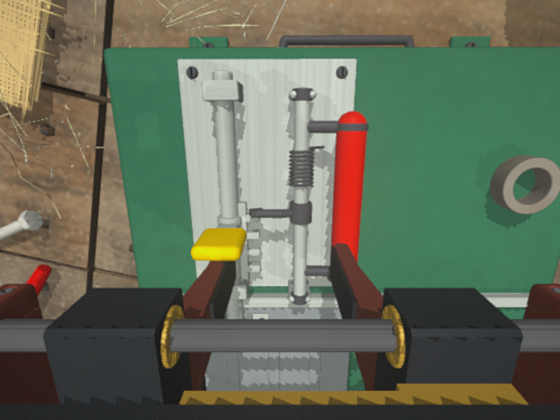

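Call:
move_arm:
  steps:
    - [[5,0,0.5],[0,0,0],54]
    - [[10,0,0.5],[0,0,0],54]
    - [[15,0,0.5],[0,0,0],54]
    - [[20,0,0.5],[0,0,0],54]
    - [[25,0,0.5],[0,0,0],54]
    - [[29,0,0.5],[0,0,0],54]
    - [[33,0,0.5],[0,0,0],54]
    - [[37,0,0.5],[0,0,0],54]
    - [[41,0,0.5],[0,0,0],54]
    - [[45,0,0.5],[0,0,0],54]
    - [[48,0,0.5],[0,0,0],54]
    - [[48,0,0.5],[0,0,0],54]

```text
t: 6.0
tool_pos: [0.5019, -0.1278, 0.105]
ee_rot: [[-0.971, -0.237, 0.002], [-0.237, 0.971, -0.001], [-0.002, -0.002, -1.0]]
wrist_force: [4.2, -2.0, 2.7]
finger_gap: 0.0543
grip_force: 2.4
```

```bash
python3 look.py w4.png
```

```text
6.0 [ 0.5019 -0.1278  0.105 ] [-0.3823  0.384   1.8191 -0.0008  0.9362 -2.1924] [ 4.2366 -1.9612  2.6826]
[ 0.4262 -0.1471  0.2674] [[-0.2367  0.9309  0.2781]
 [ 0.9716  0.2275  0.0655]
 [-0.0023  0.2857 -0.9583]]
punch_case [329.5 294.1] 0.77 [ 0.5754 -0.0642  0.    ]
punch_case [507.2 251.3] 0.46 [0.4926 0.0838 0.    ]
loose_bush [503.9 254.6] 0.77 [0.4764 0.017  0.076 ]
```

Call:
move_arm:
  steps:
    - [[2,0,0.3],[0,0,0],54]
    - [[4,0,0.3],[0,0,0],54]
    - [[4,0,0.3],[0,0,0],54]
    - [[4,0,0.3],[0,0,0],54]

```text
t: 6.7
tool_pos: [0.5001, -0.128, 0.1046]
ee_rot: [[-0.971, -0.238, 0.005], [-0.238, 0.971, -0.0], [-0.005, -0.002, -1.0]]
wrist_force: [11.5, 1.8, 0.0]
finger_gap: 0.0537
grip_force: 6.5
```

```bash
python3 look.py w5.png
```

```text
6.7 [ 0.5001 -0.128   0.1046] [-0.3855  0.3813  1.8251  0.0019  0.9303 -2.1973] [11.4533  1.8382  0.0396]
[ 0.424  -0.1475  0.2669] [[-0.2369  0.9299  0.2814]
 [ 0.9715  0.2274  0.0665]
 [-0.0021  0.2892 -0.9573]]
punch_case [328.7 296. ] 0.95 [ 0.5765 -0.0645  0.    ]
bolt_tab_face [223.1 253.4] 0.6 [ 0.4973 -0.1616  0.119 ]
loose_bush [503.8 256.2] 0.84 [0.476  0.0172 0.076 ]
```

View pics/w5.png

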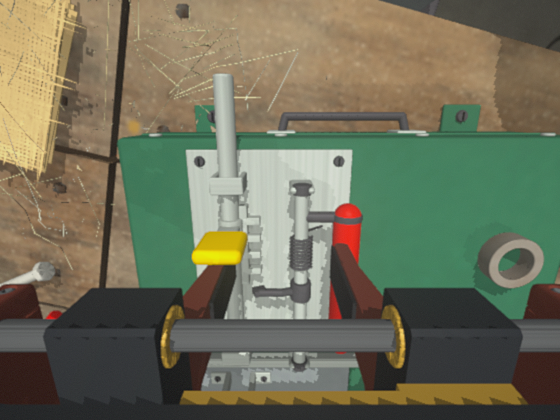

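Call:
move_arm:
  steps:
    - [[-2,0,0],[0,0,0],54]
    - [[-3,0,0],[0,0,0],54]
    - [[-3,0,-10],[0,0,0],54]
    - [[-3,0,-25],[0,0,0],54]
    - [[-3,0,-50],[0,0,0],54]
    - [[-3,0,-75],[0,0,0],20]
    - [[-3,0,-75],[0,0,0],0]
    - [[-3,0,-75],[0,0,0],0]

```text
t: 7.8
tool_pos: [0.4984, -0.1264, 0.1783]
ee_rot: [[-0.971, -0.238, -0.003], [-0.238, 0.971, 0.001], [0.003, 0.002, -1.0]]
wrist_force: [-0.0, 0.2, -0.5]
finger_gap: 0.0337
grip_force: 0.0
```

```bash
python3 look.py w6.png
python3 - <<'E'
from h import *
shot('top','top2.png');print([ (r['uv'],r['score'],atz('top',r['uv'],.09)) for r in arm.spot_point('lid_ledge_face','top')[:1]])
shot('scene');print([ (r['uv'],r['score'],atz('scene',r['uv'],.09)) for r in arm.spot_point('lid_ledge_face','scene')[:1]])
E
```

```text
7.8 [ 0.4984 -0.1264  0.1783] [-0.3827  0.2857  1.7455 -0.0002  1.1138 -2.1934] [-0.0216  0.2438 -0.4911]
[ 0.4235 -0.1461  0.3406] [[-0.2369  0.9324  0.2728]
 [ 0.9715  0.2269  0.0682]
 [ 0.0017  0.2812 -0.9596]]
punch_case [318.1 262.1] 0.61 [ 0.5728 -0.0653  0.    ]
bolt_tab_face [238.8 213.2] 0.59 [ 0.4964 -0.1616  0.119 ]
catch_bar_top [242.2 210.2] 0.27 [ 0.4952 -0.16    0.115 ]
loose_bush [445.3 225. ] 0.96 [0.4787 0.0177 0.076 ]
[([331.1, 173.4], 0.72, array([ 0.67327654, -0.15772457,  0.09      ]))]
[([344.5, 216.2], 0.97, array([ 0.67184912, -0.15141773,  0.09      ]))]
```

View pics/w6.png

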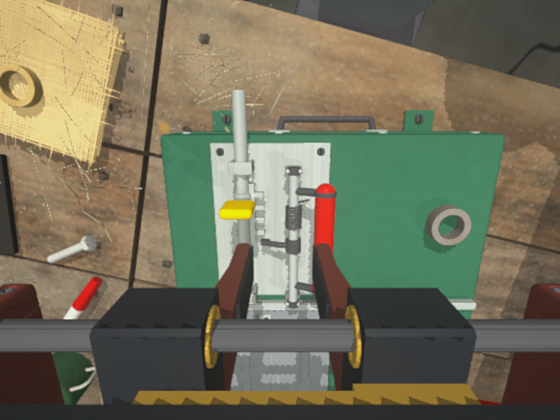

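Call:
move_arm:
  steps:
    - [[-40,-30,-30],[0,0,0],0]
    - [[-80,-60,-50],[0,0,0],0]
    - [[-123,-98,-50],[0,0,0],0]
    - [[-123,-98,-50],[0,0,0],0]
    - [[-123,-98,-50],[0,0,0],0]
    - [[-123,-98,-50],[0,0,0],0]

```text
t: 8.9
tool_pos: [0.6422, -0.1928, 0.2285]
ee_rot: [[-0.971, -0.238, -0.002], [-0.238, 0.971, 0.001], [0.002, 0.001, -1.0]]
wrist_force: [-0.5, 0.6, 0.2]
finger_gap: 0.0006
grip_force: 0.0
```

```bash
python3 look.py w7.png
```

```text
8.9 [ 0.6422 -0.1928  0.2285] [-0.3946  0.4568  1.3364 -0.0001  1.3503 -2.2051] [-0.5365  0.6194  0.1833]
[ 0.5666 -0.2121  0.3913] [[-0.2369  0.9319  0.2746]
 [ 0.9715  0.227   0.0677]
 [ 0.0008  0.2828 -0.9592]]
punch_case [397.  155.1] 0.71 [ 0.5749 -0.0629  0.    ]
bolt_tab_face [366.5  43.8] 0.73 [ 0.4958 -0.161   0.119 ]
catch_bar_top [440.1  85.3] 0.9 [ 0.51   -0.0914  0.115 ]
lid_ledge_face [305.9 233.2] 0.63 [ 0.6717 -0.1617  0.09  ]
loose_bush [543.2  82.3] 0.9 [0.4771 0.0189 0.076 ]
```

View pics/w7.png

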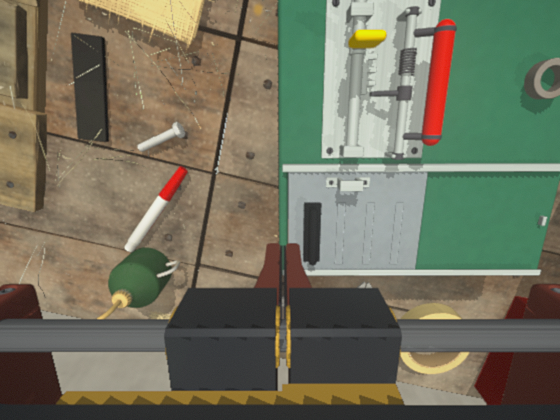

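Call:
move_arm:
  steps:
    - [[-34,0,10],[0,0,0],0]
    - [[-34,0,50],[0,0,0],0]
    - [[-34,0,90],[0,0,0],0]
    - [[-34,0,120],[0,0,0],0]
    - [[-34,0,130],[0,0,0],0]
    - [[-34,0,136],[0,0,0],0]
    - [[-34,0,140],[0,0,0],0]
    - [[-34,0,140],[0,0,0],0]

```text
t: 10.0
tool_pos: [0.6768, -0.1854, 0.0905]
ee_rot: [[-0.971, -0.238, 0.002], [-0.238, 0.971, -0.001], [-0.002, -0.001, -1.0]]
wrist_force: [0.7, 0.4, 1.3]
finger_gap: 0.0002
grip_force: 0.0
```

Call:
move_arm:
  steps:
    - [[0,3,3],[0,0,0],0]
    - [[0,8,3],[0,0,0],0]
    - [[0,14,3],[0,0,0],0]
    - [[0,22,3],[0,0,0],0]
    - [[0,30,3],[0,0,0],0]
    - [[0,38,3],[0,0,0],0]
    - [[0,46,3],[0,0,0],0]
    - [[0,54,3],[0,0,0],0]
    - [[0,62,3],[0,0,0],0]
    - [[0,70,3],[0,0,0],0]
    - [[0,76,3],[0,0,0],0]
    - [[0,80,3],[0,0,0],0]

```text
t: 11.2
tool_pos: [0.6569, -0.1066, 0.0863]
ee_rot: [[-0.971, -0.238, 0.0], [-0.238, 0.971, 0.0], [-0.0, 0.0, -1.0]]
wrist_force: [0.8, -2.6, 1.9]
finger_gap: 0.0004
grip_force: 1.1
```

Call:
move_arm:
  steps:
    - [[0,6,0],[0,0,0],0]
    - [[0,12,0],[0,0,0],0]
    - [[0,18,0],[0,0,0],0]
    - [[0,24,0],[0,0,0],0]
    - [[0,30,0],[0,0,0],0]
    - [[0,35,0],[0,0,0],0]
    - [[0,38,0],[0,0,0],0]
    - [[0,41,0],[0,0,0],0]
    - [[0,43,0],[0,0,0],0]
    - [[0,43,0],[0,0,0],0]

```text
t: 12.2
tool_pos: [0.6464, -0.0651, 0.0861]
ee_rot: [[-0.971, -0.238, -0.001], [-0.238, 0.971, 0.0], [0.001, 0.001, -1.0]]
wrist_force: [0.8, 0.3, -0.2]
finger_gap: 0.0004
grip_force: 0.3
```

Call:
move_arm:
  steps:
    - [[0,2,0],[0,0,0],0]
    - [[0,4,0],[0,0,0],0]
    - [[0,4,0],[0,0,0],0]
    - [[0,4,0],[0,0,0],0]

```text
t: 12.6
tool_pos: [0.6454, -0.0614, 0.0861]
ee_rot: [[-0.971, -0.238, -0.001], [-0.238, 0.971, 0.0], [0.001, 0.001, -1.0]]
wrist_force: [0.6, -0.1, 0.2]
finger_gap: 0.0005
grip_force: 0.3
```

Call:
move_arm:
  steps:
    - [[0,2,0],[0,0,0],0]
    - [[0,4,0],[0,0,0],0]
    - [[0,4,0],[0,0,0],0]
    - [[0,4,0],[0,0,0],0]

```text
t: 13.0
tool_pos: [0.6445, -0.0575, 0.0861]
ee_rot: [[-0.971, -0.238, -0.001], [-0.238, 0.971, 0.0], [0.001, 0.001, -1.0]]
wrist_force: [-0.4, -0.8, -0.4]
finger_gap: 0.0005
grip_force: 0.3
```

```bash
python3 look.py w8.png
python3 - <<'E'
import cv2,numpy as np
from h import *
shot('scene','s3.png');shot('top','t3.png')
a=cv2.imread('pics/t3.png')[120:300,200:400];b=cv2.imread('pics/w8.png')
cv2.imwrite('pics/c3.png',np.hstack([cv2.resize(cv2.imread('pics/s3.png')[160:320,190:390],(400,320)),cv2.resize(a,(400,360))[:320]]))
E
```

```text
13.0 [ 0.6445 -0.0575  0.0861] [-0.1957  0.5629  1.5374  0.0002  1.0421 -2.0066] [-0.3951 -0.8013 -0.4308]
[ 0.5693 -0.0771  0.2487] [[-0.2369  0.9315  0.2759]
 [ 0.9715  0.2271  0.0672]
 [-0.      0.284  -0.9588]]
punch_case [295.6 130.2] 0.86 [ 0.5756 -0.0652  0.    ]
punch_case [299.7 266.1] 0.47 [ 0.687  -0.0329  0.    ]
lid_ledge_face [295.4 266.9] 0.75 [ 0.6458 -0.0512  0.09  ]
```

View pics/c3.png

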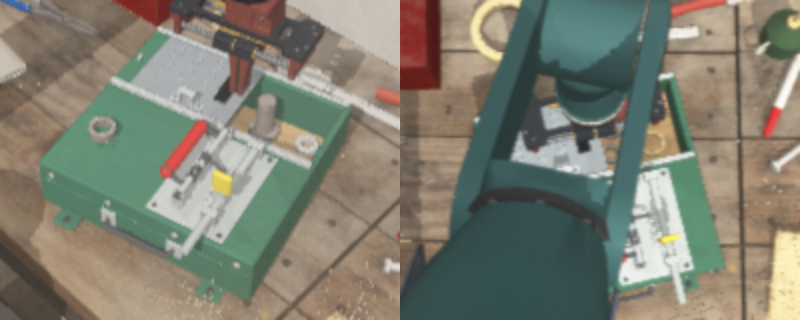

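Call:
move_arm:
  steps:
    - [[0,2,0],[0,0,0],0]
    - [[0,4,0],[0,0,0],0]
    - [[0,6,0],[0,0,0],0]
    - [[0,6,0],[0,0,0],0]

```text
t: 13.8
tool_pos: [0.6445, -0.0557, 0.0864]
ee_rot: [[-0.971, -0.239, 0.002], [-0.239, 0.971, -0.006], [-0.0, -0.007, -1.0]]
wrist_force: [1.1, -14.2, -2.7]
finger_gap: -0.0
grip_force: 6.5
```

The lid is on its stop, with the force up to 14 N. Next I back off and lift away.

Call:
move_arm:
  steps:
    - [[0,-4,0],[0,0,0],0]
    - [[0,-12,0],[0,0,0],0]
    - [[0,-15,-10],[0,0,0],0]
    - [[0,-15,-50],[0,0,0],0]
    - [[0,-15,-100],[0,0,0],0]
    - [[0,-15,-150],[0,0,0],0]
    - [[0,-15,-200],[0,0,0],0]
    - [[0,-15,-200],[0,0,0],0]
    - [[0,-15,-200],[0,0,0],0]

```text
t: 14.7
tool_pos: [0.6478, -0.0665, 0.2886]
ee_rot: [[-0.971, -0.238, 0.004], [-0.238, 0.971, -0.001], [-0.004, -0.002, -1.0]]
wrist_force: [-0.6, 0.9, -1.1]
finger_gap: 0.0003
grip_force: 0.0
```

```bash
python3 look.py w9.png
python3 - <<'E'
from h import *
shot('scene','s4.png')
for n,z in [('lid_ledge_face',.09),('bolt_tab_face',.119),('catch_bar_top',.115)]:
  print(n,[(r['score'],atz('scene',r['uv'],z)) for r in arm.spot_point(n,'scene')[:1]])
E
```

```text
14.7 [ 0.6478 -0.0665  0.2886] [-0.2084  0.3839  1.3065  0.0002  1.4472 -2.0193] [-0.5557  0.8945 -1.1227]
[ 0.5713 -0.0859  0.449 ] [[-0.237   0.9313  0.2766]
 [ 0.9715  0.2273  0.0671]
 [-0.0004  0.2846 -0.9586]]
punch_case [299.  122.6] 0.89 [ 0.5704 -0.0623  0.    ]
bolt_tab_face [225.8  14.1] 0.63 [ 0.4925 -0.1588  0.119 ]
catch_bar_top [291.9  52.3] 0.61 [ 0.5083 -0.0915  0.115 ]
lid_ledge_face [300.4 186.4] 0.64 [ 0.6392 -0.0475  0.09  ]
loose_bush [397.2  51.2] 0.74 [0.4734 0.018  0.076 ]
lid_ledge_face [(0.88, array([ 0.64999385, -0.04625024,  0.09      ]))]
bolt_tab_face [(0.73, array([ 0.50531482, -0.16943245,  0.119     ]))]
catch_bar_top [(0.69, array([ 0.51436018, -0.0848564 ,  0.115     ]))]
```

View pics/w9.png

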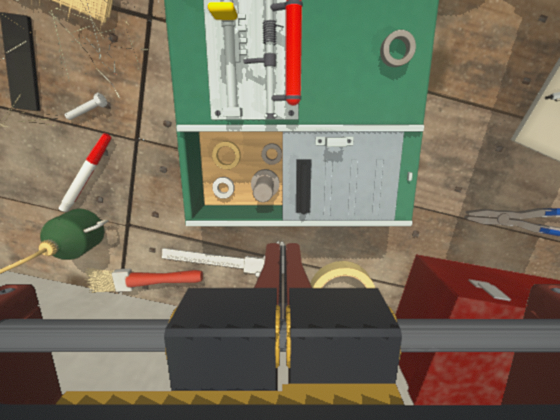

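The picture shows the lid fully open with its ledge at (303,187), the bolt back with the tab at (222,10), and the bar up. The bush at (399,47) hasn't moved, and the hand is clear.

```bash
python3 -c "
from workcell import arm
print(arm.close_job())"
```

```text
the job is handed in; nothing more can be done
None
```

I handed the job in at about 15 s of the 48 s allowed: the bolt is fully back with the catch up behind it, the lid is pushed to its stop, and the hand is clear; camera views and contact forces agree, but no verdict was returned.

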